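Build the sintering stack for the furnace

TASK

Build the sintering stack on the furnace's loading stand, one piece after another: the dark grey tray into the red ring of the stand, the tan tray on the grey one, the white tray on the tan one, and last the white cover with the blue knob on top, each foot fully seated in the mouth below. Keep the trays level, since there are crowns in them, and set each piece down gently rather than dropping it; let go of everything at the end. Leave the milling blanks, the jar and the brush where they are, and do not knock over or shift the other pieces before their turn.

Things in the scene. Friction and masses are not known exactly. Their poses are not given: they have to be found in the camera images.
- stand_seat (a point): loading stand, fixed: square aluminium plate 96 x 96 x 8 mm with a dark red ring on it (62 mm outside, 52 mm inside diameter, 5 mm high) that takes a tray's foot. Point: centre of the ring, level with its top edge, 13 mm above the table; z up. A seated tray's shoulder rests on that edge, its own point then 9 mm above this one
- grey_tray_mid (a point): dark grey, nearly black round open ceramic tray, with three ivory crowns set in a triangle; 58 mm outside diameter, 26 mm tall, ~100 g, loose, upright. Straight 3 mm wall, mouth 52 mm wide, 18 mm deep. Underneath a 4 mm foot, tapering 46 to 38 mm, enters the mouth below until its shoulder rests on that rim (each tray adds 22 mm). Point: on the axis, 13 mm above the underside, 13 mm below the rim; z up
- tan_tray_mid (a point): tan (orange-brown) round open ceramic tray, with an ivory bridge of three crowns in a row; 58 mm outside diameter, 26 mm tall, ~100 g, loose, upright. Straight 3 mm wall, mouth 52 mm wide, 18 mm deep. Underneath a 4 mm foot, tapering 46 to 38 mm, enters the mouth below until its shoulder rests on that rim (each tray adds 22 mm). Point: on the axis, 13 mm above the underside, 13 mm below the rim; z up
- white_tray_mid (a point): white round open ceramic tray, with two brownish crowns apart; 58 mm outside diameter, 26 mm tall, ~100 g, loose, upright. Straight 3 mm wall, mouth 52 mm wide, 18 mm deep. Underneath a 4 mm foot, tapering 46 to 38 mm, enters the mouth below until its shoulder rests on that rim (each tray adds 22 mm). Point: on the axis, 13 mm above the underside, 13 mm below the rim; z up
- cover_knob (a point): cover: white ceramic disc, 58 mm diameter, 5 mm thick, with the same 4 mm tapered foot beneath and a round blue knob on top, 18 mm diameter, 16 mm tall, to grip it by. 25 mm tall overall, loose, ~70 g. Point: centre of the knob, 17 mm above the underside of the foot, 8 mm below the knob's top; z up. Seated on a tray, it is 26 mm above that tray's point
- blanks: bystander: two milling blanks, one on the other (a single 0.8 kg piece), a cream and a white disc, 98 mm diameter, 36 mm tall together; origin at the centre of the underside. To be left alone
- jar: bystander: amber glass jar with a black cap, 52 mm diameter, 75 mm tall, origin at the centre of its underside. To be left alone
- brush: bystander: flat brush about 170 mm long, lying on the table, handle towards its -x. To be left alone

How it is judged:
By the outcome, as a careful person would: the job done as asked, in the order asked, and still so for the second after the job is handed in, with the robot touching nothing.
It also fails if it takes over 118 s, if anything falls off the work surface, if the arm or the gripper's body presses on something with over 40 N, if the wrist force passes 120 N, or if a joint passes its speed limit or range.

ROBOT

A 7-joint arm with a two-finger parallel gripper is mounted at the origin on the work surface. World frame = base frame: x ahead of the robot, y to its left, z up, the work surface at z = 0. Lengths are in m, angles in rad, forces in N, time in s.
With the tool pointing down it reaches from about 0.425 to 0.825 m from the base axis. Payload 3.6 kg.
Tool frame: the origin (TCP) lies where the fingers leave the gripper's body, on its centre line; the fingertips stand 73 mm ahead of it and the grasp point (between the pads) lies 54 mm ahead of it; z points along the fingers, y is the line along which they close (so a half turn about z gives the same grasp; the last joint's range is limited). The gripper opens to 85 mm and grips with 20 to 120 N. Pads are 22 mm wide; open, the fingers measure 114 mm over their backs; the gripper's body (76 mm by 85 mm) begins 54 mm behind the grasp point. The pads swing forward as they close: fully open they stand 13 mm farther back than shut.
Start: joints at [-1.373, 0.615, -0.013, 1.423, 0.008, 1.103, -0.04], TCP at [0.145, 0.634, 0.304] pointing down, gripper open.
Joint ranges: [-3.12, 3.12], [-0.3, 2.06], [-1.34, 1.32], [0.26, 2.42], [-1.36, 4.5], [0.01, 1.98], [-2.84, 2.84]. Speed limits (rad/s): [2.79, 2.79, 3.14, 3.14, 3.14, 3.14, 3.14].

INTERFACE

Orientations are given as a unit quaternion [x, y, z, w].
In Python, from station import arm, snapshot, camera_info, ticket gives the robot as it stands. Calls block until the motion is done:
- arm.movep(position, orientation): joint-space move of the TCP to a pose.
- arm.line_to(position, velocity=0.15, ori=None): straight line of the TCP; ori=None keeps the orientation; velocity is the mean speed in m/s.
- arm.move_j(angles): joint-space move.
- arm.move_gripper(opening, effort=None): opening from 0.0 (shut) to 1.0 (fully open); effort is the grip in N (None keeps the last); returns when the fingers have stopped.
- arm.pause(seconds).
- arm.ik(position, orientation): joint angles nearest the present ones, or None.
- snapshot(name): name is "scene" or "top"; returns the picture (400x640x3 uint8, blue, green, red); there is no depth.
- camera_info(name): a dict with "fx", "fy", "cx", "cy" (pixels), "R" (3x3) and "t" (3): a world point X has camera coordinates R X + t. Camera axes: x right, y down, z forward; pixel columns grow to the right and rows downward; lengths in m; the calibration is good to about 2 mm. A picture is of the moment at which its call begins. camera_info takes no time and is no camera call.
A pose or a line that the arm cannot do raises arm.MotionError and nothing moves.
- ticket.finish_job(): hands the job in; it is judged then, once.
Readings, each from a call of its own:
- arm.read_time(): time.
- arm.read_joint_positions(): joint angles.
- arm.read_dq(): joint speeds.
- arm.read_effort(): joint torques, N m.
- arm.read_tool_pos(): TCP position.
- arm.read_eef_rot(): TCP orientation.
- arm.read_ft_force(): force on the tool from outside, world axes, zero at the start.
- arm.read_wrist_torque(): the same for the moment, N m.
- arm.read_opening(): opening from 0.0 (shut) to 1.0 (fully open).
- arm.read_finger_force(): force on a finger pad.
Only numpy, scipy, OpenCV 4.12 (cv2) and the standard library are available. Lean on these libraries where they do the work, as an engineer would, in place of code of your own. Each camera call takes 0.05 s, during which the arm holds its last target. There are 200 camera calls.

## Working session

There is one attempt and no reset: what is moved stays moved. The work goes in short steps, each a Python script; the robot and the scene stay as the last script left them, time stands still between calls to the robot, and variables do not carry over. Pictures are saved under pics/ and viewed, at most 14 in all, crops included, and the job is handed in when it is done.

```bash
ls; mkdir -p pics; python3 - <<'E'
from station import arm, snapshot, camera_info
import cv2
for n in("scene","top"):
    cv2.imwrite(f"pics/{n}0.png",snapshot(n)); print(n,camera_info(n))
print(arm.read_time(),arm.read_tool_pos(),arm.read_eef_rot(),arm.read_opening())
E
```

```text
pics
scene {'fx': 406.3990070725432, 'fy': 406.3990070725432, 'cx': 318.4120414540536, 'cy': 198.485681795887, 'R': array([[-0.52950992,  0.84819405,  0.01364205],
       [ 0.64654037,  0.41392842, -0.64081886],
       [-0.54918557, -0.33049981, -0.7675709 ]]), 't': array([ 0.28742256, -0.32665862,  1.54819474])}
top {'fx': 411.64532494334054, 'fy': 411.64532494334054, 'cx': 313.28051558751076, 'cy': 191.55229883077754, 'R': array([[ 0.02859065, -0.99957251, -0.00611292],
       [-0.99289444, -0.02769188, -0.11573154],
       [ 0.11551279,  0.00937833, -0.99326172]]), 't': array([-0.01856621,  0.52655519,  0.92885311])}
0.1 [0.14472906 0.63315527 0.30282775] [ 1.12108174e-01  9.93695314e-01 -1.16630050e-03 -1.42128470e-04] 0.9954269604200965
```

View pics/top0.png

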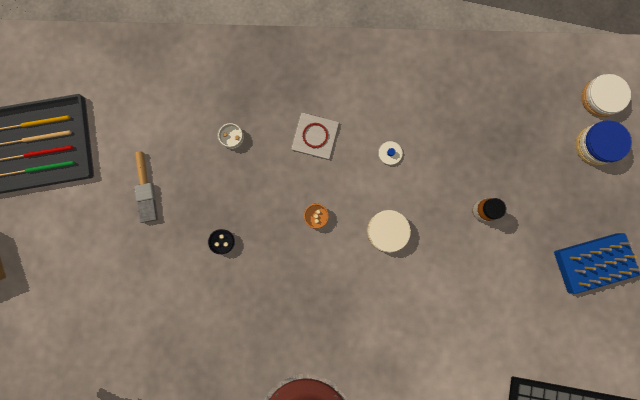

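View pics/scene0.png

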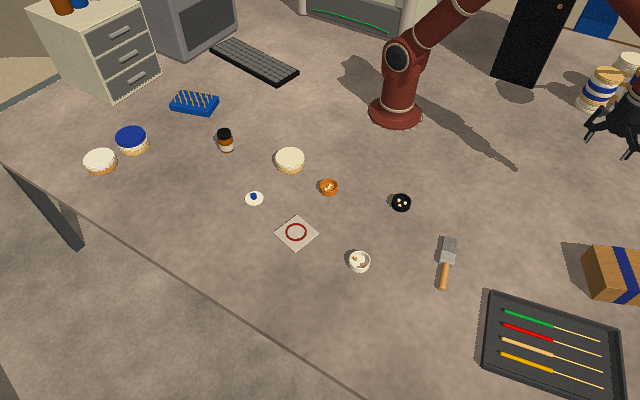

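Top view: the pieces are at about grey (221,241), tan (317,216), white (231,136), stand ring (316,135) and cover (390,153). The blanks are at (389,232), the jar at (490,209) and the brush at (145,190). The scene view shows the same layout. Next I'll segment them.

```bash
cat > h.py <<'E'
import numpy as np, cv2
from station import arm, snapshot, camera_info, ticket
def ray(cam,uv,z):
    c=camera_info(cam); R,t=c["R"],c["t"]; C=-R.T@t
    d=R.T@np.array([(uv[0]-c["cx"])/c["fx"],(uv[1]-c["cy"])/c["fy"],1])
    return C+d*(z-C[2])/d[2]
def pix(cam,X):
    c=camera_info(cam); p=c["R"]@X+c["t"]; return np.array([c["fx"]*p[0]/p[2]+c["cx"],c["fy"]*p[1]/p[2]+c["cy"]])
def mask(img,kind):
    h=cv2.cvtColor(img,cv2.COLOR_BGR2HSV).astype(int); H,S,V=h[...,0],h[...,1],h[...,2]
    m={"grey":V<42,"tan":(H>5)&(H<20)&(S>150)&(V>70),
       "white":(V>165)&(S<60),"red":((H<8)|(H>172))&(S>110)&(V>50),
       "blue":(H>100)&(H<130)&(S>120)}[kind]
    return m.astype(np.uint8)
def blob(img,kind,c,r):
    m=mask(img,kind); roi=np.zeros_like(m); cv2.circle(roi,tuple(int(round(a)) for a in c),r,1,-1); m*=roi
    pts=cv2.findNonZero(m)
    if pts is None: return None
    cs=max(cv2.findContours(m,cv2.RETR_EXTERNAL,cv2.CHAIN_APPROX_NONE)[0],key=cv2.contourArea)
    h=cv2.convexHull(cs); M=np.zeros_like(m); cv2.fillConvexPoly(M,h,1)
    k=cv2.moments(M,True); x,y,w,hh=cv2.boundingRect(h)
    return np.array([k["m10"]/k["m00"],k["m01"]/k["m00"]]),(w,hh,int(k["m00"]))
E
python3 - <<'E'
from h import *
I={n:cv2.imread(f"pics/{n}0.png") for n in("top","scene")}
S={"grey":("grey",(221,241),(401,203),.015),"tan":("tan",(317,216),(329,187),.015),"white":("white",(231,136),(359,261),.015),
"stand":("red",(316,135),(296,232),.0105),"knob":("blue",(391,153),(254,197),.018),"disc":("white",(390,153),(254,199),.0065)}
tiles=[]
for k,(kind,ct,cs,z) in S.items():
    row=[]
    for cam,c in(("top",ct),("scene",cs)):
        b=blob(I[cam],kind,c,20); print(k,cam,b and (b[0].round(1),b[1],ray(cam,b[0],z).round(4)))
        u,v=c; cr=I[cam][v-20:v+20,u-20:u+20]; mm=mask(cr,kind)[...,None]*255
        row+=[cr,np.repeat(mm,3,2)]
    tiles.append(np.hstack(row))
A=np.vstack([np.hstack(tiles[:3]),np.hstack(tiles[3:])])
cv2.imwrite("pics/crops.png",cv2.resize(A,None,fx=1.66,fy=1.66,interpolation=0))
A=np.vstack([np.hstack(tiles[i:i+2]) for i in(0,2,4)]); cv2.imwrite("pics/crops.png",cv2.resize(A,None,fx=2.5,fy=2.5,interpolation=0))
E
```

```text
grey top (array([221.1, 241.4]), (26, 24, 513), array([0.4053, 0.2086, 0.015 ]))
grey scene (array([400.6, 202.4]), (20, 18, 291), array([0.4041, 0.2101, 0.015 ]))
tan top (array([315.9, 215.7]), (25, 25, 487), array([ 0.4716, -0.0113,  0.015 ]))
tan scene (array([328.4, 187. ]), (18, 19, 282), array([ 0.4696, -0.009 ,  0.015 ]))
white top (array([229.5, 134.4]), (24, 24, 460), array([0.6617, 0.2023, 0.015 ]))
white scene (array([359.6, 261.2]), (22, 22, 388), array([0.6554, 0.2026, 0.015 ]))
stand top (array([314.8, 134.8]), (25, 25, 514), array([ 0.6673, -0.0033,  0.0105]))
stand scene (array([295.8, 231.6]), (21, 18, 313), array([ 0.6646, -0.0012,  0.0105]))
knob top (array([390.7, 151.7]), (8, 8, 48), array([ 0.6291, -0.1854,  0.018 ]))
knob scene (array([253.2, 195.7]), (5, 7, 30), array([ 0.6277, -0.1839,  0.018 ]))
disc top (array([390.1, 152.4]), (23, 24, 448), array([ 0.63  , -0.186 ,  0.0065]))
disc scene (array([253.9, 197.9]), (19, 15, 234), array([ 0.6266, -0.1836,  0.0065]))
```

View pics/crops.png

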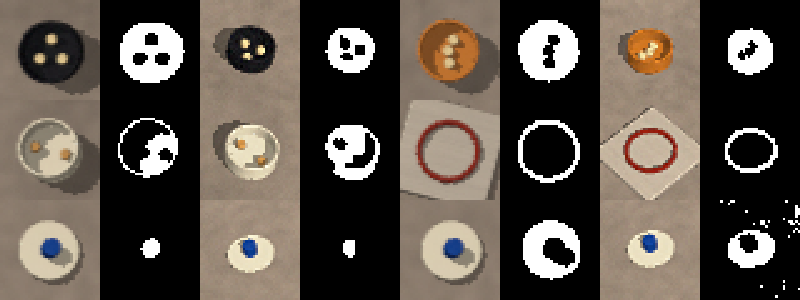

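```bash
cat >> h.py <<'E'
Q=[0,1,0,0]
P=dict(grey=(.4047,.2093),tan=(.4706,-.0102),white=(.659,.2025),stand=(.666,-.0023),knob=(.6284,-.1847))
def fz(): return arm.read_ft_force()[2]
def touch(x,y,z0,zmin,step=.0015,f=3,v=.03):
    b=fz(); z=z0
    while z>zmin:
        z-=step; arm.line_to([x,y,z],v)
        if abs(fz()-b)>f: break
    return arm.read_tool_pos()[2],fz()-b
E
python3 - <<'E'
from h import *
for k,p in P.items(): print(k,[arm.ik([*p,z],Q) is not None for z in(.07,.18,.25)])
try:
    arm.move_gripper(.68); arm.movep([.5,.1,.12],Q); arm.line_to([.5,.1,.079],.1)
    print(arm.read_time(),arm.read_ft_force(),arm.read_opening())
    print(touch(.5,.1,.079,.055)); arm.line_to([.5,.1,.1],.15)
except arm.MotionError as e: print(e)
print(arm.read_time(),arm.read_tool_pos(),arm.read_opening(),arm.read_joint_positions())
E
```

```text
grey [True, True, True]
tan [True, True, True]
white [True, True, True]
stand [True, True, True]
knob [True, True, True]
3.425 [-0.1273191  -0.62678437  0.06184987] 0.6850728581084247
(np.float64(0.06803256282289197), np.float64(9.075410459117494))
5.7917 [0.50033886 0.10003277 0.10039008] 0.6788650385061614 [-0.20550259  0.70810016 -0.05248088  2.01294022  0.08357978  0.42097784
  1.24905132]
```

```bash
cat >> h.py <<'E'
def pick(p,zg,close_to=.5,eff=35,open_=1.0,zt=.2):
    arm.move_gripper(open_); arm.movep([*p,zg+.07],Q); arm.line_to([*p,zg],.12)
    arm.move_gripper(close_to,eff); print("grip",arm.read_opening(),arm.read_finger_force())
    arm.line_to([*p,zg+.012],.05); arm.line_to([*p,zt],.15); print("held",arm.read_opening(),fz(),arm.read_time())
def lower(p,zs):
    arm.line_to([*p,zs+.009],.08); r=touch(*p,zs+.009,zs-.003,.001,2,.03); print("contact",r[0]-zs,r[1],arm.read_tool_pos()-[*p,zs]); return r
def release(p,zt):
    arm.move_gripper(1.0); arm.line_to([*p,zt],.12); print("t",arm.read_time(),arm.read_ft_force().round(2))
E
python3 - <<'E'
from h import *
pick(P["grey"],.0745); s=P["stand"]
arm.movep([*s,.17],Q); arm.line_to([*s,.0835+.02],.15)
for n in("top","scene"): cv2.imwrite(f"pics/{n}1.png",snapshot(n))
print(arm.read_time(),arm.read_tool_pos())
a=cv2.imread("pics/top1.png")[75:195,250:390];b=cv2.imread("pics/scene1.png")[170:290,230:370]
cv2.imwrite("pics/c1.png",cv2.resize(np.hstack([a,b]),None,fx=2.85,fy=2.85,interpolation=cv2.INTER_CUBIC))
E
```

```text
grip 0.6769707855714256 36.23825132846832
held 0.6702089379835429 -0.37026082752981104 9.2583
11.225 [ 0.66703421 -0.00189295  0.1051574 ]
```

View pics/c1.png

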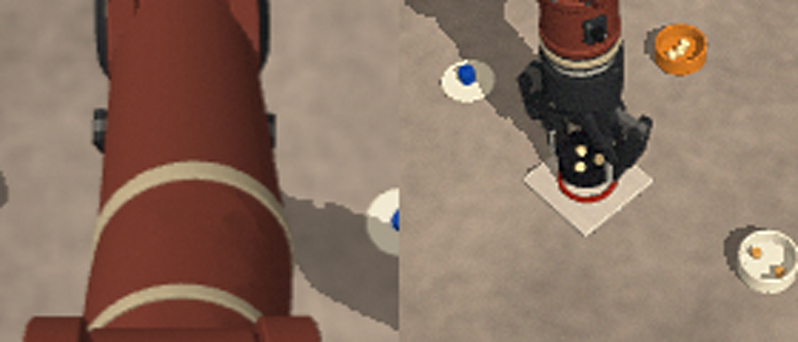

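The top view is blocked by the arm. The scene crop shows the grey tray held level over the red ring, centred on it. I'll lower it now.

```bash
python3 - <<'E'
from h import *
s=P["stand"]; print(fz(),arm.read_tool_pos()); lower(s,.0835)
print(arm.read_ft_force(),arm.read_time(),arm.read_opening())
E
```

```text
-0.9243099310043634 [ 0.66703421 -0.00189295  0.1051574 ]
contact 0.0012456289038327573 5.515971090418187 [1.87742503e-04 2.96140697e-05 1.24562890e-03]
[-2.82975186 -0.11711883  4.7296447 ] 13.7583 0.6730038801286613
```

```bash
python3 - <<'E'
from h import *
s=P["stand"]; z=.0835
for dx in(-.0015,-.003):
    p=(s[0]+dx,s[1]); arm.line_to([*s,z+.004],.03); arm.line_to([*p,z+.004],.03); arm.pause(.3)
    print(dx,arm.read_ft_force().round(2)); print(touch(*p,z+.004,z-.0025,.0008,2.5,.03)[0]-z,arm.read_ft_force().round(2),arm.read_time())
E
```

```text
-0.0015 [-0.1  -0.12 -0.91]
0.0012715115253790071 [-1.24 -0.21  2.43] 15.5917
-0.003 [ 0.77 -0.25 -0.93]
0.0012663490018270523 [-1.23  0.19  3.07] 17.4083
```

Contact comes at the same height for every x offset, so the shoulder is flat on the ring. I'll centre it in the slack, release and look.

```bash
python3 - <<'E'
from h import *
s=P["stand"]; z=.0835; p=(s[0]-.0015,s[1])
arm.line_to([s[0]-.003,s[1],z+.003],.03); arm.line_to([*p,z+.003],.03); arm.pause(.2)
print(touch(*p,z+.003,z-.0025,.0008,2,.03)[0]-z)
release(p,.16)
t=P["tan"]; arm.movep([*t,.15],Q)
for n in("top","scene"): cv2.imwrite(f"pics/{n}2.png",snapshot(n))
T=cv2.imread("pics/top2.png"); b=cv2.imread("pics/scene2.png")
print(blob(T,"grey",(315,134),13),[ray("top",blob(T,"grey",(315,134),13)[0],.024)])
cv2.imwrite("pics/c2.png",cv2.resize(np.hstack([T[105:165,275:355],b[200:260,255:335]]),None,fx=5,fy=5,interpolation=cv2.INTER_CUBIC))
print(arm.read_time())
E
```

```text
0.001251531724236768
t 20.0417 [-0.17 -0.72 -0.59]
(array([314.77330508, 134.50423729]), (23, 24, 472)) [array([ 0.66464855, -0.00327184,  0.024     ])]
20.9417
```

View pics/c2.png

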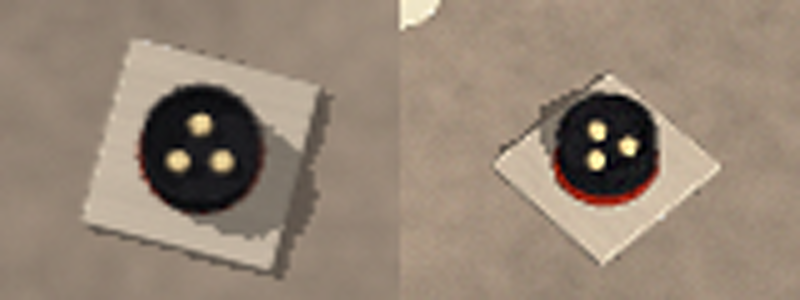

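The crop shows the grey tray seated level in the ring, with an even red rim around it. Tan is next.

```bash
cat > place.py <<'E'
from h import *
import sys
k,pick_z,p,zs=sys.argv[1],float(sys.argv[2]),(float(sys.argv[3]),float(sys.argv[4])),float(sys.argv[5])
ct=float(sys.argv[6]) if len(sys.argv)>6 else .5
pick(P[k],pick_z,ct,zt=.2); arm.movep([*p,zs+.05],Q); arm.line_to([*p,zs+.012],.1); arm.pause(.3)
cv2.imwrite(f"pics/scene_{k}.png",snapshot("scene"))
r=lower(p,zs); arm.pause(.2); print(arm.read_ft_force().round(2))
if abs(r[0]-zs)<.0009: release(p,zs+.07)
else: print("NOT SEATED?")
E
python3 place.py tan .0745 .6643 -.0023 .1067
```

```text
grip 0.6669148837284983 36.35929866693914
held 0.6722374542959687 -0.797009180607521 23.8333
contact 1.2645386802484504e-05 5.761257910174532 [ 1.91072167e-04 -2.04685236e-06  1.26453868e-05]
[-2.18  0.64  5.66]
t 29.6167 [ 0.03  0.13 -0.31]
```

```bash
python3 place.py white .0745 .6643 -.0023 .1287; python3 - <<'E'
from h import *
arm.movep([*P["knob"],.17],Q)
for n in("top","scene"): cv2.imwrite(f"pics/{n}3.png",snapshot(n))
T=cv2.imread("pics/top3.png"); b=cv2.imread("pics/scene3.png")
cv2.imwrite("pics/c3.png",cv2.resize(np.hstack([T[95:175,265:365],b[185:265,245:345]]),None,fx=4,fy=4,interpolation=cv2.INTER_CUBIC))
print(arm.read_time())
E
```

```text
grip 0.6724364247989794 37.53014934249222
held 0.6684126782530477 -1.2868820112874488 33.0833
contact 0.0004799188934928311 2.158940429705196 [1.57022411e-04 7.42932637e-06 4.79918893e-04]
[-0.98  0.08  3.89]
t 38.6333 [-0.04  0.01 -0.23]
39.5083
```

View pics/c3.png

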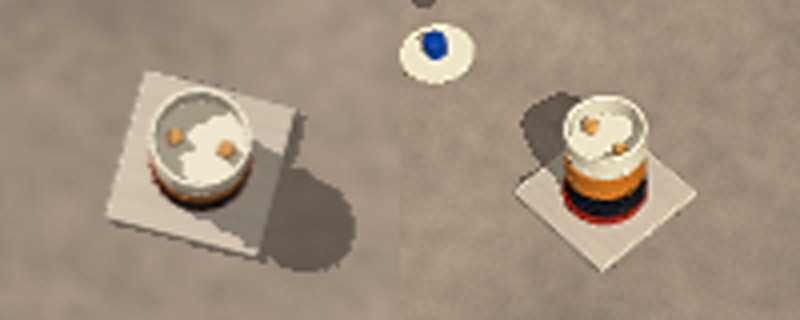

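The crop shows grey, tan and white stacked straight, with the white rim at about (314.6,129.1) in the top image. Before placing the cover I'll check the rim centre by ray, then pick up the cover.

```bash
sed -i 's/<.0009/<.0016/' place.py; python3 - <<'E'
from h import *
T=cv2.imread("pics/top3.png"); b=cv2.imread("pics/scene3.png")
print(ray("top",(314.6,129.1),.079),ray("scene",(245+606/4-100-.4,185+128/4-.4),.079))
for n,i,c in(("top",T,(391,152)),("scene",b,(254,197))):
    r=blob(i,"blue",c,15); print(n,r and ray(n,r[0],.018))
E
python3 place.py knob .0845 .6643 -.0023 .1605 .1
```

```text
[ 0.66283422 -0.00307073  0.079     ] [ 6.61171769e-01 -1.65835529e-04  7.90000000e-02]
top [ 0.62906531 -0.18535995  0.018     ]
scene [ 0.62774711 -0.18394246  0.018     ]
grip 0.18593815124874982 34.11707103252411
held 0.1907431046112816 -1.0191461896279543 42.5833
contact -0.0007018314064160813 5.785756039844978 [ 3.19163201e-04  3.56210574e-05 -7.01831406e-04]
[-1.59 -0.55  4.81]
t 48.8583 [-0.04 -0.58  0.47]
```

```bash
python3 - <<'E'
from h import *
arm.movep([.5,.2,.28],Q)
for n in("top","scene"): cv2.imwrite(f"pics/{n}4.png",snapshot(n))
T=cv2.imread("pics/top4.png"); b=cv2.imread("pics/scene4.png")
cv2.imwrite("pics/c4.png",cv2.resize(np.hstack([T[95:175,265:365],b[175:255,245:345]]),None,fx=4,fy=4,interpolation=cv2.INTER_CUBIC))
E
```

```text
(no output)
```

View pics/c4.png

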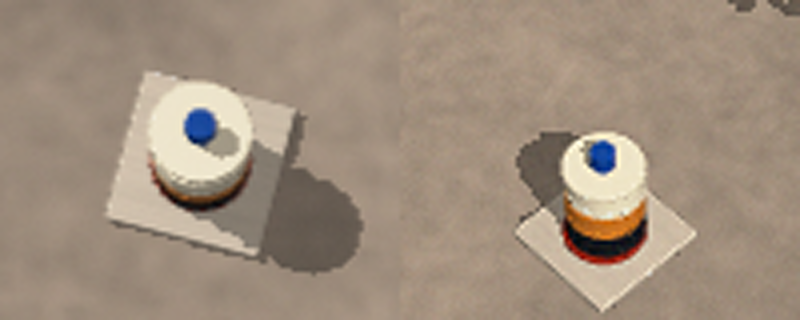

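View pics/scene4.png

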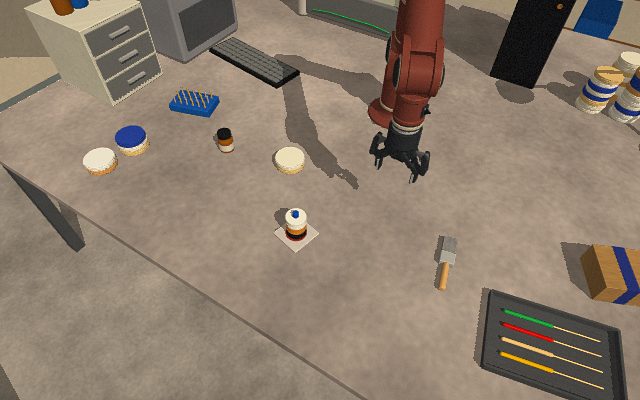

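The whole stack stands straight with the cover level on top (scene about (296,225)). The blanks, jar and brush are where they were, and the gripper is clear.

```bash
python3 -c "
from h import *
print(ticket.finish_job(),arm.read_time())"
```

```text
the job is handed in; nothing more can be done
the job is handed in; nothing more can be done
```

The sintering stack is built on the stand in the order asked (grey, tan, white, cover). Contact heights and the final pictures show every piece seated; everything is released, the blanks, jar and brush were not touched, and the job is handed in at about 50 s.

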